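# Press the eyelet home, then show the pendant to the inspection camera

### The job

A mother-of-pearl pendant lies polished face down in the pressing jig with its brass eyelet standing proud. Swing the jig's toggle clamp down until it locks over centre and has pressed the eyelet home, swing it fully open again, then lift the pendant out and hold it still in the air in front of the inspection camera: its polished underside 100 mm from the lens, centred on the lens axis and square to it, its length upright in the camera's view with the eyelet end uppermost. Finish while still holding it there; do not drop it, touch the camera or disturb the spare blank, the dish of beads and the tweezers.

Things in the scene. Friction and masses are not known exactly. Their poses are not given: they have to be found in the camera images.
- press_jig: Pressing jig, fixed: wooden board 210 x 90 x 18 mm with a steel toggle clamp at one end and the pendant's nest at the other. Origin on the table under the board's mid-line; board from x = -95 to +115, y = -45 to +45 mm. x points from the clamp to the nest, z up. With the clamp open nothing of it stands beyond x = -10 mm towards the nest.
- nest (a point): Middle of the nest's felt top, at jig x = 58, y = 0, 44 mm above the table. Aluminium pedestal with 4 mm steel pins that rise 4 mm above the felt round the pendant. Its ends are 46 mm wide; within 20 mm of the middle it is only 24 mm wide, so fingers can reach down past the pendant's straight sides there, 26 mm to the board.
- clamp_handle (a joint): Swing of the clamp's handle about handle_pivot (axis along jig y), rad. 0: open, lying back from the nest, 12 degrees above level. It grows as the handle is raised and swung towards the nest. 1.33: dead centre; 1.379: stop, upright, locked, stays by itself. From about 1.05 on it presses the eyelet, then squeezes the rubber cap: under 10 N at the grip; elsewhere it turns easily.
- clamp_arm (a joint): Swing of the clamp's arm, driven by the handle through a link, rad. 0: fully open, the arm stands upright between jig x = -60 and -18 mm, its tip 138 mm above the table. About 1.6: shut, the arm is level over the nest with its rubber-capped spindle on the eyelet.
- handle_grip (a point): Middle of the handle's black T-grip: a round bar 12 mm thick, 80 mm long along jig y, across the end of an 8 mm rod, 160 mm from the handle's pivot. Clamp open: jig x = -165, z = 57 mm; locked: x = -5, z = 184 mm. Fingers closing along jig x on one half of the bar (24 mm from its middle, clear of the rod) can carry it round while pointing down; grip lightly (10 N): it must turn.
- handle_pivot (a point): Fixed pivot of the clamp's handle, jig x = -8, y = 0, 24 mm above the table; the handle_grip point goes round it in the jig's x-z plane at 160 mm radius, rising from the open end towards +z and +x.
- pendant: Mother-of-pearl bar with half-round ends, 70 x 30 x 8 mm, 32 to 63 g. Origin: middle of its polished underside; x along its length to the eyelet end, z out of its dark rough back. At the start it lies in the nest, z up, eyelet end towards the clamp (its x against the jig's x). Grip it across its straight sides, 30 mm apart, 40 mm long about the middle.
- eyelet_end (a point): Middle of the eyelet's hole on the pendant's polished underside, 20 mm from the pendant's origin along its x.
- eyelet (a joint): How far the brass eyelet (flange 12 mm in diameter, 1 mm thick) is pushed into the pendant, m. At the start 0 to 0.0015 (5 to 3.5 mm proud of the back); 0.005: home, flange on the back. It takes about 4 N and stays where it is pushed.
- camera_head: Inspection camera, fixed on a low stand, looking up towards the robot: lens in a ring light 62 mm wide. Origin: middle of the lens front, 118 mm above the table. z: lens axis, out of the lens, 40 degrees from vertical; y level; x the camera's upward direction. Pendant rightly shown: origin at (0, 0, 100 mm) in this frame, its x, y, z axes parallel to this frame's.
- spare_blank: Bystander: a second pendant blank without eyelet, 70 x 30 x 8 mm, lying on the table. Leave it alone.
- bead_dish: Bystander: small clear dish with beads, 55 mm in diameter, 13 mm high. Leave it alone.
- tweezer_pair: Bystander: steel tweezers, 16 x 138 x 9 mm. Leave them alone.
Not all that is in view belongs to the job. What is shaped like the pendant but blue or red is not meant.

How it is judged (in metres and radians):
On the way, in this order (a step that is already met when the one before it is completed fails the run):
1. the clamp is locked over centre and has pressed the eyelet home, the pendant in its nest (value of joint clamp_handle above 1.34 rad and value of joint eyelet above 0.0044 m and distance of pendant from where it was at the start of the episode below 0.006 m), for 0.2 s.
2. the clamp is swung fully open again, the pendant still in its nest (value of joint clamp_arm below 0.25 rad and distance of pendant from where it was at the start of the episode below 0.006 m), for 0.1 s.
At the end, for the whole second after the job is handed in: Gripper alone holds the pendant at rest: underside 85 to 115 mm from the lens front, within 15 mm of the lens axis each way across, square to it and upright in its view within 0.2 rad, eyelet end up. Eyelet home (within 0.6 mm), clamp arm within 0.25 rad of open (value of joint eyelet above 0.0044 m and value of joint clamp_arm below 0.25 rad and x of pendant in the frame of camera_head between -0.015 and 0.015 m and y of pendant in the frame of camera_head between -0.015 and 0.015 m and z of pendant in the frame of camera_head between 0.085 and 0.115 m and angle between the z axis of pendant and the z axis of camera_head, either way round below 0.2 rad and angle between the x axis of pendant and the x axis of camera_head, either way round below 0.2 rad and angle between pendant's own z axis and vertical below 1.2 rad and x of eyelet_end in the frame of camera_head above 0.002 m and linear speed of pendant below 0.02 m/s and contact force between pendant and the fingers above 0.5 N and contact force between pendant and press_jig below 0.05 N and contact force between pendant and camera_head below 0.05 N); the arm keeps its last pose, push and grip.
It fails at once if the pendant is dropped onto the board or the table (height (world z) of pendant below 0.034 m).
It fails at once if the camera is touched (contact force between anything else and camera_head above 1 N).
It fails at once if the spare blank, the bead dish or the tweezers are disturbed (distance of any of spare_blank, bead_dish, tweezer_pair from where it was at the start of the episode above 0.02 m).
It also fails if it takes over 72 s, if anything falls off the work surface, if the arm or the gripper's body presses on something with over 40 N, if the wrist force passes 120 N, or if a joint passes its speed limit or range.

### The arm

A 6-joint arm with a two-finger parallel gripper is mounted at the origin on a cart in front of the work surface, level with it; the furniture and walls round the work are solid. World frame = base frame: x ahead of the robot, y to its left, z up, the work surface at z = 0. Lengths are in m, angles in degrees, forces in N, time in s.
With the tool pointing down it reaches from about 0.25 to 0.775 m from the base axis. Payload 4 kg.
Tool frame: the origin (TCP) lies midway between the tips of the shut fingers; the grasp point (between the pads) lies 19 mm behind it; z points along the fingers, y is the line along which they close (so a half turn about z gives the same grasp; the last joint's range is limited). The gripper opens to 94 mm and grips with 3 to 60 N. Pads are 16 mm wide; open, the fingers measure 119 mm over their backs; the gripper's body (75 mm by 177 mm) begins 78 mm behind the grasp point.
Start: joints at [61.702, 4.996, 78.535, -0, 96.463, -5.907], TCP at [0.21, 0.509, 0.206] pointing down, gripper open.
Joint ranges: [-177.83, 177.83], [-43.37, 116.18], [15.69, 146.23], [-61.86, 241.86], [9.47, 152.12], [-147.06, 147.06]. Speed limits (degrees/s): [159.86, 159.86, 180, 180, 180, 180].

### API

Orientations are given as [roll, pitch, yaw] about the fixed x, y, z axes, in that order (R = Rz(yaw) Ry(pitch) Rx(roll)).
In Python, from rig import env, eyes gives the robot as it stands.
- The arm moves only by the tool step_arm, never from a script. Its argument "steps" is a list that holds one entry, the list of rows, each a list of 7 numbers: the shift along the tool's x, y, z in mm, then the turn, a rotation vector about the tool's x, y, z in degrees, then the opening in per cent of the stroke, from 0 (shut) to 100 (fully open). In form: [[[x, y, z, rx, ry, rz, grip], ...]]. A call has 1 to 5 rows; each row shifts and turns the commanded pose from where the row before left it, along the tool's axes as they then stand; what a row does not reach is not made up. A row lasts 1/8 s, in which the tool goes at most 62.5 mm and 10.7 degrees, less where a joint would pass 70% of its speed; a pose out of reach is approached as far as the arm can. A call with a gripper value outside its range is refused whole. The fingers move at their own pace and stop on an object; "newtons" is the grip in N (left out, the last holds). Time passes only in rows, so rows that do not move let the fingers close. It gives the time, the measured TCP pose, the force, the opening and the grip force at its end, in the units of the state.
- env.observe(): the state, without advancing time (a new reading comes with each control period).
- eyes.camera(name): name is "scene" or "top" or "wrist"; returns a dict with "img" (400x640x3 uint8, red, green, blue), "depth" (400x640 float32, m along the optical axis (not along the pixel's ray), 0 where there is no reading), "camera_matrix" (3x3 intrinsics, pixels), "eye" and "orientation" of the camera in the world; the wrist camera has in their place "tool_from_camera" (4x4, takes a point from camera to tool coordinates, whose origin is the TCP and whose axes are the flange's). Camera axes: x right, y down, z forward; pixel columns grow to the right and rows downward; lengths in m; the calibration is good to about 2 mm. The wrist camera is an equidistant fisheye: a pixel r from the principal point sees the ray r / f radians off the axis. A picture is of the moment at which its call begins: read the wrist's pose just before it.
- env.finish_job(): hands the job in; it is judged then, once.
The state is a dict: "time": time; "joints": joint angles; "joint_vel": joint speeds; "joint_torque": joint torques, N m; "tcp_pos": TCP position; "eef_rot": TCP orientation; "force": force on the tool from outside, world axes, zero at the start; "wrist_torque": the same for the moment, N m; "gripper_width": opening from 0.0 (shut) to 1.0 (fully open); "finger_force": force on a finger pad.
Only numpy, scipy, OpenCV 4.12 (cv2) and the standard library are available. Lean on these libraries where they do the work, as an engineer would, in place of code of your own. Each camera call takes 0.05 s, during which the arm holds its last target. There are 200 camera calls.

## Working session

There is one attempt and no reset: what is moved stays moved. The work goes in short steps, Python scripts to look and compute and a tool call to move; the robot and the scene stay as the last step left them, time stands still between calls to the robot, and variables do not carry over. Pictures are saved under pics/ and viewed, at most 10 in all, crops included, and the job is handed in when it is done.

Besides the shell and the picture viewer there is one more tool, called after "Emit:" as name([rows], argument=value, ...), one row to a line, values as JSON. step_arm: Moves the arm, as the interface text tells. Its arguments: {"type":"object","properties":{"steps":{"type":"array","items":{"type":"array","items":{"type":"array","items":{"type":"number"}}}},"newtons":{"type":"number"}},"required":["steps"]}

```bash
mkdir -p pics; cat > h.py <<'E'
from rig import env, eyes
import numpy as np, cv2
from scipy.spatial.transform import Rotation as R
def pts(c):
    K=np.array(c["camera_matrix"]);d=c["depth"];v,u=np.mgrid[:d.shape[0],:d.shape[1]]
    P=np.stack([(u-K[0,2])/K[0,0]*d,(v-K[1,2])/K[1,1]*d,d],-1)
    return P@rot(c).T+np.array(c["eye"])
def rot(c):
    o=np.array(c["orientation"])
    return o if o.shape==(3,3) else R.from_euler('xyz',o,degrees=True).as_matrix()
E
python3 - <<'E'
from h import *
s=env.observe();print({k:np.round(v,3) for k,v in s.items()})
for n in("top","scene"):
    c=eyes.camera(n);np.save(n+'.npy',c,allow_pickle=True)
    cv2.imwrite(f'pics/{n}.png',c["img"][...,::-1]);print(n,c["eye"],c["orientation"],c["camera_matrix"])
E
```

```text
{'time': np.float64(0.0), 'joints': array([61.702,  5.04 , 78.622, -0.   , 96.463, -5.907]), 'joint_vel': array([ 0.103,  0.011,  0.032,  0.052, -0.024, -0.026]), 'joint_torque': array([ 1.0000e-03, -3.4016e+01, -3.0244e+01,  7.2000e-02,  3.2000e-02,
       -0.0000e+00]), 'tcp_pos': array([0.209, 0.508, 0.204]), 'eef_rot': array([-1.79876e+02, -1.30000e-02,  1.57609e+02]), 'force': array([ 0.956, -0.263,  1.296]), 'wrist_torque': array([-0.006, -0.059, -0.009]), 'finger_force': np.float64(0.0), 'gripper_width': np.float64(1.002)}
top [ 0.39478834 -0.01035019  1.18530895] [-1.74341850e+02 -4.25624053e-02 -8.94502235e+01] [[504.60898595   0.         317.87390635]
 [  0.         504.60898595 202.03263567]
 [  0.           0.           1.        ]]
scene [ 0.0769524  -0.82208386  0.5333415 ] [-115.33852313    1.44488398  -29.16158663] [[393.18051713   0.         327.28184295]
 [  0.         393.18051713 189.33806939]
 [  0.           0.           1.        ]]
```

View pics/top.png

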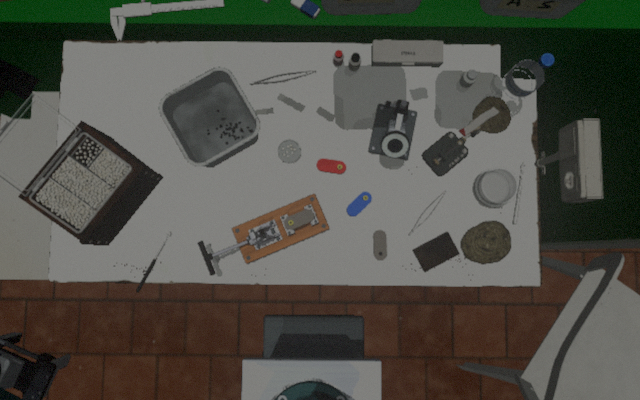

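View pics/scene.png

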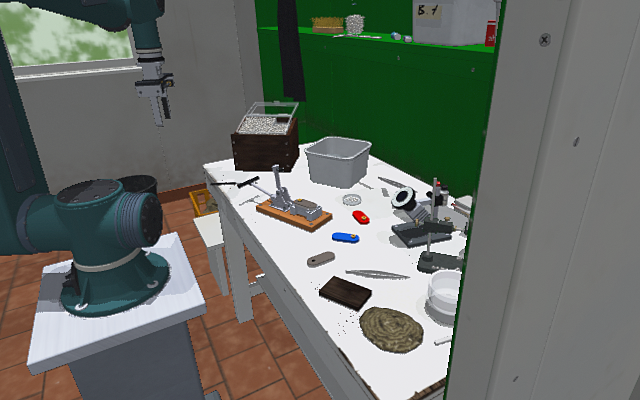

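Top view: the jig's orange board spans (235,250) to (325,210), with the grip at about (208,257) and the nest at (300,218). The camera ring is at (396,147), the spare blank at (380,245), the dish at (290,150) and the tweezers at about (428,212). Next I measure the board and the ring.

```bash
python3 - <<'E'
from h import *
c=np.load('top.npy',allow_pickle=True).item();P=pts(c)
hsv=cv2.cvtColor(c["img"],cv2.COLOR_RGB2HSV)
roi=np.zeros(hsv.shape[:2],np.uint8);roi[185:272,225:335]=1
m=((hsv[...,0]<20)&(hsv[...,1]>110)&(roi>0)&(P[...,2]>0.005)&(P[...,2]<.03))
q=P[m];print('board n,z',m.sum(),np.median(q[:,2]))
# rays onto z=.018
K=c["camera_matrix"];v,u=np.nonzero(m);d=np.stack([(u-K[0,2])/K[0,0],(v-K[1,2])/K[1,1],np.ones(len(u))],-1)@rot(c).T
X=c["eye"]+d*((.018-c["eye"][2])/d[:,2])[:,None]
r=cv2.minAreaRect(X[:,:2].astype(np.float32)*1000);print('rect',r,cv2.boxPoints(r))
# grip
g=P[235:275,190:235].reshape(-1,3);k=(g[:,2]>.045)&(g[:,2]<.075);print('grip',k.sum(),g[k].mean(0))
# clamp tall part + nest
j=P[185:272,225:335].reshape(-1,3);print('tall',j[j[:,2]>.11].mean(0) if (j[:,2]>.11).any() else j[:,2].max())
j=P[200:235,280:325].reshape(-1,3);k=(j[:,2]>.035)&(j[:,2]<.065);print('nest',k.sum(),j[k].mean(0))
for n,(a,b,e,f) in {'top':(125,165,375,420),'scene':(180,220,380,425)}.items():
    c=np.load(n+'.npy',allow_pickle=True).item();P=pts(c);h=cv2.cvtColor(c["img"],cv2.COLOR_RGB2HSV)
    p=P[a:b,e:f].reshape(-1,3);hh=h[a:b,e:f].reshape(-1,3)
    k=(p[:,2]>.085)&(p[:,2]<.16)&(hh[:,2]>150)&(hh[:,1]<60);q=p[k]
    print(n,k.sum(),q.mean(0),q.min(0),q.max(0));
    for _ in range(5):
        o=q.mean(0);nn=np.linalg.svd(q-o)[2][2];nn*=np.sign(nn[2]);q=q[abs((q-o)@nn)<.004]
    print(' plane n',nn,'tilt',np.degrees(np.arccos(nn[2])),'az',np.degrees(np.arctan2(nn[1],nn[0])),len(q),o,abs((q-o)@nn).mean())
    # circle extents in plane
    xx=np.cross(np.cross(nn,[0,0,1]),nn)*1;xx/=np.linalg.norm(xx);yy=np.cross(nn,xx)
    AB=np.stack([(q-o)@xx,(q-o)@yy],-1).astype(np.float32);(cc,rad)=cv2.minEnclosingCircle(AB*1000);print(' circ',cc,rad,o+xx*cc[0]/1000+yy*cc[1]/1000)
    cv2.imwrite(f'pics/c_{n}.png',cv2.resize(c["img"][a-15:b+15,e-20:f+20,::-1],None,fx=5,fy=5))
E
```

```text
board n,z 1777 0.017531882094053985
rect ((449.0046081542969, 76.08618927001953), (87.34070587158203, 206.3599090576172), 23.31319236755371) [[368.06552   153.55919  ]
 [449.73392   -35.952515 ]
 [529.9437     -1.3868103]
 [448.2753    188.1249   ]]
grip 305 [0.38385283 0.2265418  0.05887772]
tall [0.42132693 0.08960923 0.3818647 ]
nest 559 [0.4673405  0.0332361  0.04851976]<stdin>:20: RuntimeWarning: Mean of empty slice.
  ret = um.true_divide(
Traceback (most recent call last):
ValueError: zero-size array to reduction operation minimum which has no identity
```

```bash
python3 - <<'E'
from h import *
for n,(a,b,e,f) in {'top':(125,170,375,420),'scene':(180,220,380,425)}.items():
    c=np.load(n+'.npy',allow_pickle=True).item();P=pts(c);h=cv2.cvtColor(c["img"],cv2.COLOR_RGB2HSV)
    p=P[a:b,e:f].reshape(-1,3);hh=h[a:b,e:f].reshape(-1,3)
    k=(p[:,2]>.085)&(p[:,2]<.16);print(n,k.sum(),np.percentile(hh[k][:,2],[5,50,75,90,99]))
    k&=(hh[:,2]>np.percentile(hh[k][:,2],99)*.8)&(hh[:,1]<60);q=p[k]
    for _ in range(6):
        o=np.median(q,0) if _==0 else q.mean(0);nn=np.linalg.svd(q-o)[2][2];nn*=np.sign(nn[2]);q=q[abs((q-o)@nn)<(.006 if _<3 else .003)]
    print(' plane n',nn,'tilt',np.degrees(np.arccos(nn[2])),'az',np.degrees(np.arctan2(nn[1],nn[0])),len(q),o)
    xx=np.array([0,0,1])-nn*nn[2];xx/=np.linalg.norm(xx);yy=np.cross(nn,xx)
    AB=np.stack([(q-o)@xx,(q-o)@yy],-1).astype(np.float32);(cc,rad)=cv2.minEnclosingCircle(AB*1000);print(' circ',cc,rad,o+xx*cc[0]/1000+yy*cc[1]/1000)
    cv2.imwrite(f'pics/c_{n}.png',cv2.resize(c["img"][a-15:b+15,e-20:f+20,::-1],None,fx=4,fy=4,interpolation=cv2.INTER_CUBIC))
i=np.hstack([cv2.resize(cv2.imread(f'pics/c_{n}.png'),(380,320)) for n in('top','scene')]);cv2.imwrite('pics/cc.png',i)
E
```

```text
top 723 [ 37.   95.  118.5 122.  128. ]
 plane n [-0.50005723  0.11564695  0.85823572] tilt 30.8809370721635 az 166.9782844226478 80 [ 0.62072617 -0.17187182  0.11362122]
 circ (5.813202381134033, -0.847409725189209) 27.057537078857422 [ 0.62539603 -0.17382159  0.11660488]
scene 561 [ 11. 116. 215. 229. 237.]
 plane n [-0.57671684  0.10227648  0.81051663] tilt 35.853561860897784 az 169.943571998654 39 [ 0.62200155 -0.17646293  0.11215812]
 circ (5.5558671951293945, 5.026825904846191) 29.686948776245117 [ 0.62731326 -0.17229966  0.11541228]
```

View pics/cc.png

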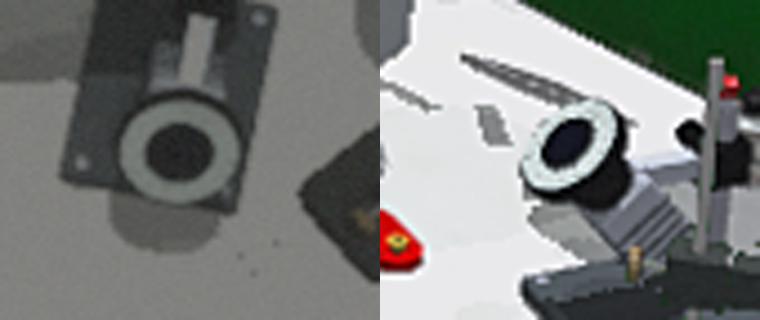

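The lens is near (0.624, -0.173, 0.118). The jig origin is at (0.445, 0.085) with its x axis at -66.7°. I'll move above the grip next.

```bash
cat >> h.py <<'E'
JO=np.array([.445,.0853]);JA=np.radians(-66.7)
def jig(x,y,z):
    ca,sa=np.cos(JA),np.sin(JA);return np.array([JO[0]+(x*ca-y*sa)/1000,JO[1]+(x*sa+y*ca)/1000,z/1000])
def plan(p0,R0,p1,R1,n):
    """rows in tool axes taking pose 0 to pose 1"""
    rv=(R0.inv()*R1).as_rotvec();out=[];Rk=R0
    for k in range(n):
        d=Rk.inv().apply((p1-p0)/n)*1000;out.append(np.round(np.r_[d,np.degrees(rv)/n],1).tolist());Rk=R0*R.from_rotvec(rv*(k+1)/n)
    return out
E
python3 - <<'E'
from h import *
s=env.observe();R0=R.from_euler('xyz',s["eef_rot"],degrees=True)
R1=R.from_euler('xyz',[180,0,203.3],degrees=True)
for r in plan(s["tcp_pos"],R0,jig(-165,24,150),R1,5):print(r)
E
```

```text
[-55.5, -33.7, 10.9, -0.0, -0.0, -9.1]
[-49.5, -42.1, 10.9, -0.0, -0.0, -9.1]
[-42.2, -49.4, 10.9, -0.0, -0.0, -9.1]
[-33.8, -55.5, 10.9, -0.0, -0.0, -9.1]
[-24.5, -60.2, 10.9, -0.0, -0.0, -9.1]
```

Emit:
step_arm([
  [[-50,-30,10,0,0,-9.1,100],[-45,-38,10,0,0,-9.1,100],[-38,-44,10,0,0,-9.1,100],[-30,-50,10,0,0,-9.1,100],[-22,-54,10,0,0,-9.1,100]],
])

```text
time: 0.72
tcp_pos: [0.3812, 0.2744, 0.1554]
eef_rot: [180.0, -0.0, -157.1]
force: [-0.2, 0.1, 0.2]
gripper_width: 1.001
finger_force: 0.0
```

```bash
python3 - <<'E'
from h import *
s=env.observe();R0=R.from_euler('xyz',s["eef_rot"],degrees=True);print(s["time"],s["tcp_pos"],s["eef_rot"])
c=eyes.camera("wrist");np.save('w1.npy',dict(c,s=s),allow_pickle=True);cv2.imwrite('pics/w1.png',c["img"][...,::-1]);print(c["camera_matrix"],np.round(c["tool_from_camera"],3))
print(plan(s["tcp_pos"],R0,jig(-165,24,150),R.from_euler('xyz',[180,0,203.3],degrees=True),1))
E
```

```text
0.725 [0.38115392 0.27437035 0.15537969] [ 1.79996514e+02 -1.63895954e-02 -1.57111795e+02]
[[309.70691629   0.         320.55298118]
 [  0.         309.70691629 198.53666671]
 [  0.           0.           1.        ]] [[ 0.001 -0.973 -0.232  0.067]
 [ 1.     0.001 -0.001 -0.   ]
 [ 0.001 -0.232  0.973 -0.179]
 [ 0.     0.     0.     1.   ]]
[[-8.1, -33.8, 5.4, 0.0, -0.0, -0.4]]
```

View pics/w1.png

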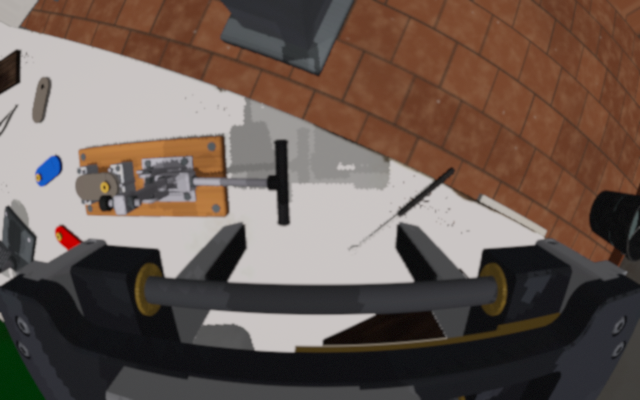

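The wrist view shows the T-grip bar running from (282,141) to (283,224). I cast both ends onto z ≈ 0.06 to check the grip's pose.

```bash
cat >> h.py <<'E'
def wray(c,s,uv,z):
    K=c["camera_matrix"];uv=np.atleast_2d(np.array(uv,float));a=(uv-[K[0,2],K[1,2]])/K[0,0];t=np.linalg.norm(a,axis=1)
    d=np.c_[a*(np.sin(t)/np.maximum(t,1e-9))[:,None],np.cos(t)];T=np.array(c["tool_from_camera"])
    Rw=R.from_euler('xyz',s["eef_rot"],degrees=True).as_matrix();e=Rw@T[:3,3]+s["tcp_pos"];d=d@(Rw@T[:3,:3]).T
    return e+d*((z-e[2])/d[:,2])[:,None]
E
python3 - <<'E'
from h import *
c=np.load('w1.npy',allow_pickle=True).item();s=c['s']
X=wray(c,s,[(282,141),(283,224),(282.5,182)],.058);print(X,np.linalg.norm(X[0]-X[1]))
print('expected',jig(-165,-40,57),jig(-165,40,57),jig(-165,0,57))
print('board corners',wray(c,s,[(228,216),(225,136)],.018),jig(-95,45,18),jig(-95,-45,18))
E
```

```text
[[0.34457576 0.22086976 0.058     ]
 [0.41624839 0.25013167 0.058     ]
 [0.37901302 0.23516161 0.058     ]] 0.07741592491096375
expected [0.34299714 0.22102183 0.057     ] [0.41647285 0.25266547 0.057     ] [0.37973499 0.23684365 0.057     ]
board corners [[0.44630488 0.19084781 0.018     ]
 [0.36553529 0.15841448 0.018     ]] [0.44875326 0.19035195 0.018     ] [0.36609309 0.15475286 0.018     ]
```

Emit:
step_arm([
  [[-8,-33,0,0,0,-0.4,60],[0,0,45,0,0,0,50],[0,0,45,0,0,0,40],[0,0,28,0,0,0,40],[0,0,0,0,0,0,0]],
], newtons=10)

```text
time: 1.4
tcp_pos: [0.3982, 0.2477, 0.0352]
eef_rot: [-180.0, -0.4, -157.0]
force: [-0.3, 0.3, 0.6]
gripper_width: 0.5
finger_force: 0.0
```

Emit:
step_arm([
  [[0,0,0,0,0,0,0],[0,0,0,0,0,0,0]],
])

```text
time: 1.65
tcp_pos: [0.4019, 0.2494, 0.0399]
eef_rot: [180.0, 0.2, -157.0]
force: [0.1, -0.3, 0.8]
gripper_width: 0.288
finger_force: 0.0
```

```bash
python3 - <<'E'
from h import *
s=env.observe();p=s["tcp_pos"];print(s["time"],p,s["eef_rot"],s["gripper_width"],s["finger_force"],s["force"])
q=p-np.r_[JO,0];a=np.array([np.cos(JA),np.sin(JA)]);jx=q[:2]@a*1000;jz=p[2]*1000+19;jy=q[:2]@[-a[1],a[0]]*1000;print('grasp jig',jx,jy,jz)
E
```

```text
1.65 [0.40192691 0.24941353 0.03994341] [ 179.98909714    0.2046174  -157.01029473] 0.2879229605937595 0.0 [ 0.05677451 -0.34964576  0.82009866]
grasp jig -167.76684610599503 25.354047443701436 58.9434074666146
```

Emit:
step_arm([
  [[0,-2,2,0,0,0,0],[0,0,0,0,0,0,0],[0,0,0,0,0,0,0],[0,0,0,0,0,0,0]],
], newtons=10)

```text
time: 2.15
tcp_pos: [0.403, 0.2455, 0.037]
eef_rot: [-179.8, 0.1, -157.0]
force: [2.8, -5.2, 2.2]
gripper_width: 0.116
finger_force: 10.0
```

```bash
cat >> h.py <<'E'
def jpos(s,off=19):
    p=s["tcp_pos"]+R.from_euler('xyz',s["eef_rot"],degrees=True).apply([0,0,-off/1000]);q=p[:2]-JO;a=np.array([np.cos(JA),np.sin(JA)])
    return np.round([q@a*1000,q@[-a[1],a[0]]*1000,p[2]*1000],1)
E
python3 - <<'E'
from h import *
s=env.observe();print(s["gripper_width"],s["finger_force"],s["force"],jpos(s))
# arc rows: dy(tool)=-d(jig x), dz(tool)=-d(jig z); angle from level 12 -> 91
r=160;a=np.radians(np.linspace(12,91.2,26));x=-8-r*np.cos(a);z=24+r*np.sin(a)
for i in range(25):print(i,np.round(np.degrees(a[i+1])-12,1),np.round([-(x[i+1]-x[i]),-(z[i+1]-z[i])],1))
E
```

```text
0.1159230686708858 10.001444891095161 [ 2.76572745 -5.1777097   2.15073962] [-163.8   24.7   56. ]
0 3.2 [-2.1 -8.6]
1 6.3 [-2.5 -8.5]
2 9.5 [-3.  -8.3]
3 12.7 [-3.5 -8.1]
4 15.8 [-3.9 -7.9]
5 19.0 [-4.3 -7.7]
6 22.2 [-4.8 -7.5]
7 25.3 [-5.2 -7.2]
8 28.5 [-5.6 -6.9]
9 31.7 [-5.9 -6.6]
10 34.8 [-6.3 -6.2]
11 38.0 [-6.6 -5.9]
12 41.2 [-6.9 -5.5]
13 44.4 [-7.2 -5.1]
14 47.5 [-7.5 -4.7]
15 50.7 [-7.7 -4.3]
16 53.9 [-8.  -3.8]
17 57.0 [-8.2 -3.4]
18 60.2 [-8.3 -2.9]
19 63.4 [-8.5 -2.5]
20 66.5 [-8.6 -2. ]
21 69.7 [-8.7 -1.5]
22 72.9 [-8.8 -1. ]
23 76.0 [-8.8 -0.5]
24 79.2 [-8.8 -0.1]
```

Emit:
step_arm([
  [[0,-4.6,-17,0,0,0,0],[0,-6.5,-16.4,0,0,0,0],[0,-8.2,-15.6,0,0,0,0],[0,-10,-14.7,0,0,0,0],[0,-11.5,-13.5,0,0,0,0]],
])

```text
time: 2.78
tcp_pos: [0.4177, 0.2088, 0.1139]
eef_rot: [180.0, 0.0, -157.0]
force: [5.1, -2.3, -4.6]
gripper_width: 0.126
finger_force: 10.0
```

```bash
cat > st.py <<'E'
from h import *
s=env.observe();j=jpos(s);print(s["time"],s["gripper_width"],s["finger_force"],np.round(s["force"],1),j,'ang',np.degrees(np.arctan2(j[2]-24,-8-j[0]))-12,'r',np.hypot(j[2]-24,-8-j[0]))
E
python3 st.py
```

```text
2.775 0.125701100117252 9.977999925613403 [ 5.1 -2.3 -4.6] [-124.2   23.8  132.9] ang 31.142547071489396 r 159.2534144060968
```

Emit:
step_arm([
  [[0,-12.9,-12.1,0,0,0,0],[0,-14.1,-10.6,0,0,0,0],[0,-15.2,-9,0,0,0,0],[0,-16.2,-7.2,0,0,0,0],[0,-16.8,-5.4,0,0,0,0]],
])

```text
time: 3.4
tcp_pos: [0.4476, 0.1395, 0.1588]
eef_rot: [180.0, 0.1, -157.0]
force: [1.3, 4.3, 2.1]
gripper_width: 0.122
finger_force: 10.0
```

```bash
python3 st.py
```

```text
3.4 0.12176071210897135 10.0045707821846 [1.3 4.3 2.1] [-48.7  23.8 177.8] ang 63.17761587662248 r 159.09409165647858
```

Emit:
step_arm([
  [[0,-13,-3.5,0,0,0,0],[0,-13,-2,0,0,0,0],[0,-13,-1,0,0,0,0],[0,-10,0,0,0,0,0],[0,0,0,0,0,0,0]],
])

```text
time: 4.03
tcp_pos: [0.4643, 0.0982, 0.1636]
eef_rot: [179.4, -0.1, -156.9]
force: [-2.6, 11.0, 2.2]
gripper_width: 0.123
finger_force: 10.0
```

```bash
python3 st.py
```

```text
4.025 0.12264609114764916 9.988958761096 [-2.6 11.   2.2] [ -4.   22.8 182.6] ang 79.44473230420526 r 158.65043334324682
```

Emit:
step_arm([
  [[0,-4,0,0,0,0,0],[0,0,0,0,0,0,0],[0,0,0,0,0,0,0]],
])

```text
time: 4.4
tcp_pos: [0.4644, 0.0981, 0.1635]
eef_rot: [179.1, -0.0, -156.7]
force: [-5.3, 19.3, 3.7]
gripper_width: 0.126
finger_force: 10.0
```

```bash
python3 st.py; python3 - <<'E'
from h import *
c=eyes.camera("scene");i=c["img"][150:240,220:360,::-1];cv2.imwrite('pics/lock.png',cv2.resize(i,None,fx=5,fy=5,interpolation=cv2.INTER_CUBIC))
E
```

```text
4.4 0.12586573346142313 9.993712501600385 [-5.3 19.3  3.7] [ -3.8  22.9 182.5] ang 79.51789258064328 r 158.55563692281646
```

View pics/lock.png

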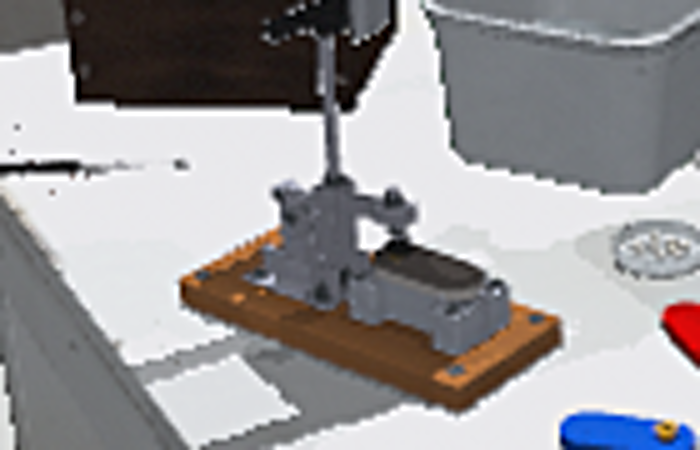

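The lock view shows the handle upright, the arm level and the spindle down on the eyelet end of the pendant. Extra push gave no movement, so it is at the stop. I swing back along the same path.

Emit:
step_arm([
  [[0,14,0,0,0,0,0],[0,13,1,0,0,0,0],[0,13,2,0,0,0,0],[0,13,3.5,0,0,0,0],[0,16.8,5.4,0,0,0,0]],
])

```text
time: 5.08
tcp_pos: [0.4394, 0.1557, 0.1516]
eef_rot: [-180.0, -0.1, -157.1]
force: [-0.5, -1.3, -1.3]
gripper_width: 0.124
finger_force: 10.0
```

```bash
python3 st.py
```

```text
5.075 0.12436388216372933 9.995276033878326 [-0.5 -1.3 -1.3] [-66.9  22.7 170.6] ang 56.111044139176315 r 157.98977815036008
```

Emit:
step_arm([
  [[0,16.2,7.2,0,0,0,0],[0,15.2,9,0,0,0,0],[0,14.1,10.6,0,0,0,0],[0,12.9,12.1,0,0,0,0],[0,11.5,13.5,0,0,0,0]],
])

```text
time: 5.7
tcp_pos: [0.4122, 0.2205, 0.0986]
eef_rot: [-180.0, -0.1, -157.0]
force: [-0.8, -2.4, -0.4]
gripper_width: 0.13
finger_force: 10.0
```

```bash
python3 st.py
```

```text
5.7 0.13006654542628945 9.988684952259064 [-0.8 -2.4 -0.4] [-137.1   23.3  117.6] ang 23.942839122848497 r 159.460872943804
```

Emit:
step_arm([
  [[0,10,14.7,0,0,0,0],[0,8.2,15.6,0,0,0,0],[0,6.5,16.4,0,0,0,0],[0,4.6,17,0,0,0,0],[0,0,3,0,0,0,0]],
])

```text
time: 6.32
tcp_pos: [0.4035, 0.2457, 0.0341]
eef_rot: [-179.8, 0.2, -157.0]
force: [-2.8, -8.6, 14.0]
gripper_width: 0.121
finger_force: 10.0
```

```bash
python3 st.py
```

```text
6.325 0.12081563650404267 9.995305091142654 [-2.8 -8.6 14. ] [-163.8   25.3   53.1] ang -1.420316967708139 r 158.49432166484704
```

Fully open (back at the stop). I release, lift, and turn towards the nest.

Emit:
step_arm([
  [[0,0,-4,0,0,0,40],[0,0,0,0,0,0,40],[0,0,-40,0,0,0,50],[0,0,-60,0,0,0,60],[0,0,-60,0,0,0,70]],
], newtons=20)

```text
time: 6.95
tcp_pos: [0.4013, 0.2475, 0.1983]
eef_rot: [179.9, 0.0, -157.0]
force: [-0.0, 0.7, 0.0]
gripper_width: 0.618
finger_force: 0.0
```

```bash
python3 st.py; python3 - <<'E'
from h import *
s=env.observe();R0=R.from_euler('xyz',s["eef_rot"],degrees=True)
R1=R.from_euler('xyz',[180,0,113.3],degrees=True)
for r in plan(s["tcp_pos"],R0,jig(58,0,170),R1,9):print(r)
E
```

```text
6.95 0.6181206378175538 0.0 [-0.   0.7  0. ] [-166.2   24.   217.3] ang 38.70252353676527 r 249.78416683208727
[2.5, -24.9, 3.1, 0.0, -0.0, 10.0]
[-1.8, -25.0, 3.1, 0.0, -0.0, 10.0]
[-6.1, -24.3, 3.1, 0.0, -0.0, 10.0]
[-10.2, -22.9, 3.1, 0.0, -0.0, 10.0]
[-14.0, -20.8, 3.1, 0.0, -0.0, 10.0]
[-17.4, -18.0, 3.1, 0.0, -0.0, 10.0]
[-20.3, -14.7, 3.1, 0.0, -0.0, 10.0]
[-22.5, -11.0, 3.1, 0.0, -0.0, 10.0]
[-24.1, -6.9, 3.1, 0.0, -0.0, 10.0]
```

Emit:
step_arm([
  [[2.5,-25,0,0,0,10,70],[-2,-25,0,0,0,10,70],[-6,-24.5,0,0,0,10,70],[-10,-23,0,0,0,10,70],[-14,-21,0,0,0,10,70]],
])

```text
time: 7.58
tcp_pos: [0.4387, 0.1265, 0.1969]
eef_rot: [179.9, 0.0, 152.7]
force: [0.4, -0.6, 0.8]
gripper_width: 0.7
finger_force: 0.0
```

Emit:
step_arm([
  [[-17.5,-18,0,0,0,10,70],[-20,-14.5,0,0,0,10,70],[-22.5,-11,0,0,0,10,70],[-24,-7,0,0,0,10,70],[0,0,0,0,0,0,70]],
])

```text
time: 8.2
tcp_pos: [0.4678, 0.0306, 0.1967]
eef_rot: [180.0, -0.0, 113.0]
force: [0.0, -0.0, 0.7]
gripper_width: 0.698
finger_force: 0.0
```

```bash
python3 - <<'E'
from h import *
s=env.observe();R0=R.from_euler('xyz',s["eef_rot"],degrees=True);print(s["time"],jpos(s),s["tcp_pos"],s["eef_rot"])
c=eyes.camera("wrist");np.save('w2.npy',dict(c,s=s),allow_pickle=True);cv2.imwrite('pics/w2.png',c["img"][...,::-1])
print(plan(s["tcp_pos"],R0,jig(58,0,170),R.from_euler('xyz',[180,0,113.3],degrees=True),1))
T=np.array(c["tool_from_camera"]);e=R0.apply(T[:3,3])+s["tcp_pos"]
def proj(p):
    q=np.linalg.inv(T)@np.r_[R0.inv().apply(p-s["tcp_pos"]),1];q=q[:3];t=np.arctan2(np.hypot(*q[:2]),q[2]);return np.round(c["camera_matrix"][0,0]*t*q[:2]/np.hypot(*q[:2])+np.array(c["camera_matrix"])[:2,2])
print('expected nest',proj(jig(58,0,52)),'eyelet',proj(jig(38,0,53)),'ends',proj(jig(93,0,52)),proj(jig(23,0,52)))
E
```

```text
8.2 [ 59.3  -0.7 215.7] [0.46782256 0.03055273 0.19670601] [ 1.79953472e+02 -4.56741853e-02  1.12951616e+02]
[[1.3, 0.7, 26.7, 0.0, -0.0, -0.3]]
expected nest [322. 187.] eyelet [322. 169.] ends [322. 219.] [322. 155.]
```

View pics/w2.png

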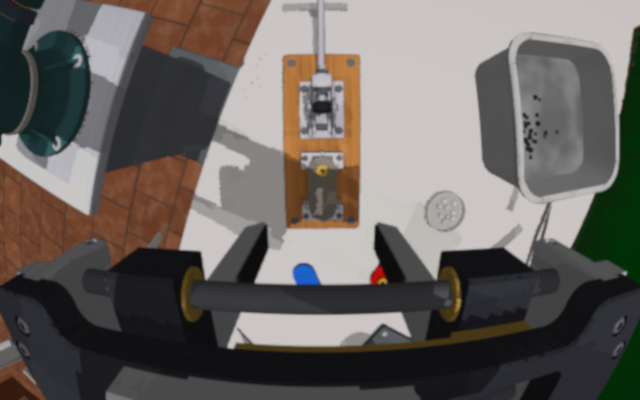

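The eyelet shows at (322,170), against an expected (322,169), so the jig pose holds. I descend on the nest.

Emit:
step_arm([
  [[1.3,0.7,40,0,0,-0.3,70],[0,0,50,0,0,0,65],[0,0,45,0,0,0,65],[0,0,30,0,0,0,65],[0,0,0,0,0,0,65]],
])

```text
time: 8.88
tcp_pos: [0.4648, 0.0339, 0.0295]
eef_rot: [-179.7, -0.2, 113.5]
force: [-0.3, 0.5, 0.4]
gripper_width: 0.647
finger_force: 0.0
```

```bash
python3 st.py;python3 - <<'E'
from h import *
s=env.observe();print(s["tcp_pos"],s["eef_rot"])
E
```

```text
8.875 0.6471387249288032 0.0 [-0.3  0.5  0.4] [55.1 -2.  48.5] ang 146.78017378746335 r 67.68943787623
[0.46483975 0.03390216 0.02946212] [-179.7098657    -0.20223914  113.45726139]
```

Emit:
step_arm([
  [[0,0,0,0,0,0,30],[0,0,0,0,0,0,20],[0,0,0,0,0,0,10],[0,0,0,0,0,0,0],[0,0,0,0,0,0,0]],
], newtons=20)

```text
time: 9.5
tcp_pos: [0.4683, 0.0325, 0.0332]
eef_rot: [179.9, 0.0, 113.3]
force: [-0.9, 1.5, 4.7]
gripper_width: 0.314
finger_force: 20.0
```

```bash
python3 st.py
```

```text
9.5 0.31351633715232 19.99766618013382 [-0.9  1.5  4.7] [57.6  0.5 52.2] ang 144.738192395955 r 71.40448165206439
```

Emit:
step_arm([
  [[0,0,-5,0,0,0,0],[0,0,-15,0,0,0,0],[0,0,-40,0,0,0,0],[0,0,-60,0,0,0,0],[0,0,-60,0,0,0,0]],
], newtons=30)

```text
time: 10.12
tcp_pos: [0.4667, 0.0325, 0.2142]
eef_rot: [-180.0, -0.0, 113.3]
force: [0.5, -0.4, -0.9]
gripper_width: 0.312
finger_force: 30.0
```

```bash
python3 st.py
cat > tgt.py <<'E'
from h import *
import sys
az=np.radians(float(sys.argv[4]));L=np.array([float(a) for a in sys.argv[1:4]]);t=np.radians(40)
cz=np.array([np.sin(t)*np.cos(az),np.sin(t)*np.sin(az),np.cos(t)]);cx=np.array([-np.cos(t)*np.cos(az),-np.cos(t)*np.sin(az),np.sin(t)])
Rt=R.from_matrix(np.stack([cx,np.cross(-cz,cx),-cz],1))
d=float(sys.argv[5])/1000;off=float(sys.argv[7])/1000  # distance of underside, pendant underside behind TCP
p=L+cz*(d-off)
s=env.observe();R0=R.from_euler('xyz',s["eef_rot"],degrees=True)
print(s["tcp_pos"],'target',p,Rt.as_euler('xyz',degrees=True))
for r in plan(s["tcp_pos"],R0,p,Rt,int(sys.argv[6])):print(r)
E
python3 tgt.py .624 -.173 .118 168 180 14 11
```

```text
10.125 0.31151502558722327 29.995775520801544 [ 0.5 -0.4 -0.9] [ 57.1  -1.  233.2] ang 95.28538268095699 r 219.0950706885027
[0.46670438 0.0324509  0.21420034] target [ 0.51774274 -0.15041432  0.24746151] [180. -40. -12.]
[-13.4, -1.8, -2.4, -3.1, 1.6, 8.5]
[-13.5, 0.3, -2.8, -3.1, 1.6, 8.5]
[-13.2, 2.5, -3.1, -3.1, 1.6, 8.5]
[-12.6, 4.6, -3.3, -3.1, 1.6, 8.5]
[-11.7, 6.5, -3.3, -3.1, 1.6, 8.5]
[-10.5, 8.4, -3.2, -3.1, 1.6, 8.5]
[-9.0, 10.0, -3.0, -3.1, 1.6, 8.5]
[-7.3, 11.4, -2.6, -3.1, 1.6, 8.5]
[-5.5, 12.4, -2.2, -3.1, 1.6, 8.5]
[-3.5, 13.2, -1.6, -3.1, 1.6, 8.5]
[-1.5, 13.7, -0.9, -3.1, 1.6, 8.5]
[0.6, 13.8, -0.2, -3.1, 1.6, 8.5]
[2.6, 13.5, 0.6, -3.1, 1.6, 8.5]
[4.5, 12.9, 1.4, -3.1, 1.6, 8.5]
```

Emit:
step_arm([
  [[-13.4,-1.8,-2.4,-3.1,1.6,8.5,0],[-13.5,0.3,-2.8,-3.1,1.6,8.5,0],[-13.2,2.5,-3.1,-3.1,1.6,8.5,0],[-12.6,4.6,-3.3,-3.1,1.6,8.5,0],[-11.7,6.5,-3.3,-3.1,1.6,8.5,0]],
])

```text
time: 10.75
tcp_pos: [0.4854, -0.0335, 0.2247]
eef_rot: [168.5, -12.8, 71.5]
force: [0.6, 0.4, -0.6]
gripper_width: 0.314
finger_force: 30.0
```

Emit:
step_arm([
  [[-10.5,8.4,-3.2,-3.1,1.6,8.5,0],[-9,10,-3,-3.1,1.6,8.5,0],[-7.3,11.4,-2.6,-3.1,1.6,8.5,0],[-5.5,12.4,-2.2,-3.1,1.6,8.5,0],[-3.5,13.2,-1.6,-3.1,1.6,8.5,0]],
])

```text
time: 11.38
tcp_pos: [0.5035, -0.0986, 0.2365]
eef_rot: [168.7, -29.8, 28.6]
force: [-0.3, -0.3, -1.1]
gripper_width: 0.314
finger_force: 30.0
```

Emit:
step_arm([
  [[-1.5,13.7,-0.9,-3.1,1.6,8.5,0],[0.6,13.8,-0.2,-3.1,1.6,8.5,0],[2.6,13.5,0.6,-3.1,1.6,8.5,0],[4.5,12.9,1.4,-3.1,1.6,8.5,0],[0,0,0,0,0,0,0]],
])

```text
time: 12.0
tcp_pos: [0.5183, -0.1498, 0.2455]
eef_rot: [179.8, -40.0, -11.5]
force: [0.4, -0.1, -0.4]
gripper_width: 0.318
finger_force: 30.0
```

```bash
python3 tgt.py .624 -.173 .118 168 180 1 11; python3 - <<'E'
from h import *
s=env.observe();print(s["time"],s["eef_rot"],s["joints"],s["gripper_width"],s["finger_force"])
c=eyes.camera("wrist");np.save('w3.npy',dict(c,s=s),allow_pickle=True);cv2.imwrite('pics/w3.png',c["img"][...,::-1])
E
```

```text
[ 0.51827705 -0.14976874  0.24550557] target [ 0.51774274 -0.15041432  0.24746151] [180. -40. -12.]
[1.0, 0.7, -1.7, -0.1, 0.0, 0.4]
12.0 [179.78622681 -39.96503864 -11.54189616] [-29.48806697 -26.16159798 109.42307668  13.13418963  58.79824406
  69.17678924] 0.31786510217992625 29.996471107006073
```

View pics/w3.png

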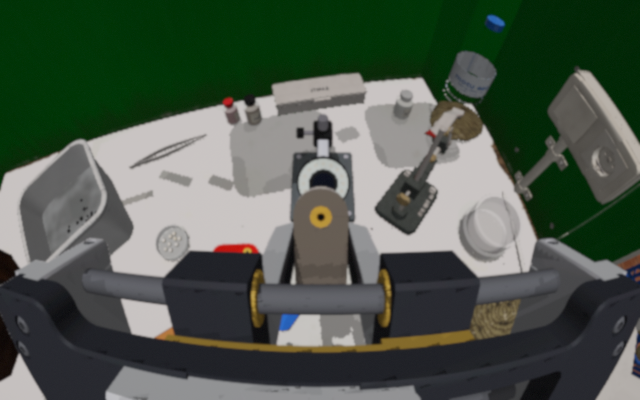

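The pendant is held firmly with the eyelet at (321,216) at the upper end. The ring light is at (323,180) and the stand's far corners are at (294,153) and (352,153). I use these and the top view to refine the lens position and azimuth.

```bash
python3 - <<'E'
from h import *
c=np.load('w3.npy',allow_pickle=True).item();s=c['s']
print('ring wrist',wray(c,s,[(323.5,180)],.118))
for z in(.012,.025):
    X=wray(c,s,[(294,154),(352,154)],z);d=X[0]-X[1];print('edge az',np.degrees(np.arctan2(d[1],d[0]))+90,np.linalg.norm(d))
c=np.load('top.npy',allow_pickle=True).item();P=pts(c);K=c["camera_matrix"]
def cast(uv,z):
    d=rot(c)@np.array([(uv[0]-K[0,2])/K[0,0],(uv[1]-K[1,2])/K[1,1],1]);return c["eye"]+d*(z-c["eye"][2])/d[2]
h=cv2.cvtColor(c["img"],cv2.COLOR_RGB2HSV);a,b,e,f=110,185,355,440
p=P[a:b,e:f]
# ring front: tall and bright pixels
m=((p[...,2]>.088)&(p[...,2]<.15)&(h[a:b,e:f,2]>95)).astype(np.uint8)
n,l,st,ce=cv2.connectedComponentsWithStats(m);k=1+np.argmax(st[1:,4]);print(st[k])
ct=max(cv2.findContours((l==k).astype(np.uint8),0,1)[0],key=len);E=cv2.fitEllipse(ct);uv=np.array(E[0])+[e,f*0+a];print('ellipse',uv,E[1],E[2],cast(uv,.118))
# base plate
m=((p[...,2]>.005)&(p[...,2]<.035)&(h[a:b,e:f,2]<85)).astype(np.uint8);n,l,st,ce=cv2.connectedComponentsWithStats(m);k=l[30,28] or 1+np.argmax(st[1:,4])
v,u=np.nonzero(l==k);zz=np.median(p[...,2][l==k]);q=np.array([cast((x+e,y+a),zz)[:2] for x,y in zip(u,v)],np.float32)*1000
r=cv2.minAreaRect(q);print('base z',zz,len(q),r)
for A,B in(((368.9,152.6),(408.2,159.6)),((408.2,159.6),(415.8,111.2))):
    d=cast(B,.02)-cast(A,.02);print('edge',np.degrees(np.arctan2(d[1],d[0])))
E
```

```text
ring wrist [[ 0.62832389 -0.17721991  0.118     ]]
edge az 168.55153596289455 0.09428261751437263
edge az 168.55153596289455 0.09131698589721261
[ 27  24  26  24 299]
ellipse [394.62012482 145.21318817] (22.726856231689453, 25.172157287597656) 86.6385498046875 [ 0.62486791 -0.17392454  0.118     ]
base z 0.011107368699210252 613 ((681.4010009765625, -159.4971160888672), (46.75380325317383, 112.4960708618164), 78.10114288330078)
edge -99.70457940931608
edge -9.244407878569216
```

```bash
python3 tgt.py .626 -.175 .118 169 100 3 11; python3 - <<'E'
from h import *
c=np.load('w3.npy',allow_pickle=True).item();T=np.array(c["tool_from_camera"]);K=c["camera_matrix"]
q=(np.linalg.inv(T)@[.02,0,-.020,1])[:3];t=np.arctan2(np.hypot(*q[:2]),q[2]);print(K[0,0]*t*q[:2]/np.hypot(*q[:2])+K[:2,2])
E
```

```text
[ 0.51843048 -0.14976381  0.24559318] target [ 0.56984298 -0.16408418  0.18617796] [180. -40. -11.]
[0.9, 1.2, 26.6, 0.2, 0.0, -0.1]
[0.9, 1.2, 26.6, 0.2, 0.0, -0.1]
[0.9, 1.3, 26.6, 0.2, 0.0, -0.1]
[318.96012007 213.85295367]
```

Emit:
step_arm([
  [[1,1.2,25,0.2,0,0,0],[1,1.2,25,0.2,0,0,0],[0.7,1.2,20,0.1,0,0,0],[0,0,10,0,0,0,0],[0,0,0,0,0,0,0]],
])

```text
time: 12.68
tcp_pos: [0.5704, -0.1644, 0.1852]
eef_rot: [-179.6, -39.9, -11.7]
force: [0.4, 0.7, 0.5]
gripper_width: 0.314
finger_force: 30.0
```

Emit:
step_arm([
  [[0,0,0,0,0,0,0],[0,0,0,0,0,0,0],[0,0,0,0,0,0,0],[0,0,0,0,0,0,0]],
])

```text
time: 13.18
tcp_pos: [0.5705, -0.1647, 0.1863]
eef_rot: [-179.6, -40.1, -11.7]
force: [-0.3, 0.1, -1.4]
gripper_width: 0.316
finger_force: 30.0
```

```bash
python3 tgt.py .626 -.175 .118 169 100 1 11; python3 - <<'E'
from h import *
c=eyes.camera("scene");cv2.imwrite('pics/fin.png',cv2.resize(c["img"][120:270,220:460,::-1],None,fx=3.3,fy=3.3,interpolation=cv2.INTER_CUBIC))
E
```

```text
[ 0.57050058 -0.16465431  0.18632336] target [ 0.56984298 -0.16408418  0.18617796] [180. -40. -11.]
[-0.7, -0.4, -0.4, 0.1, -0.1, -0.5]
```

View pics/fin.png

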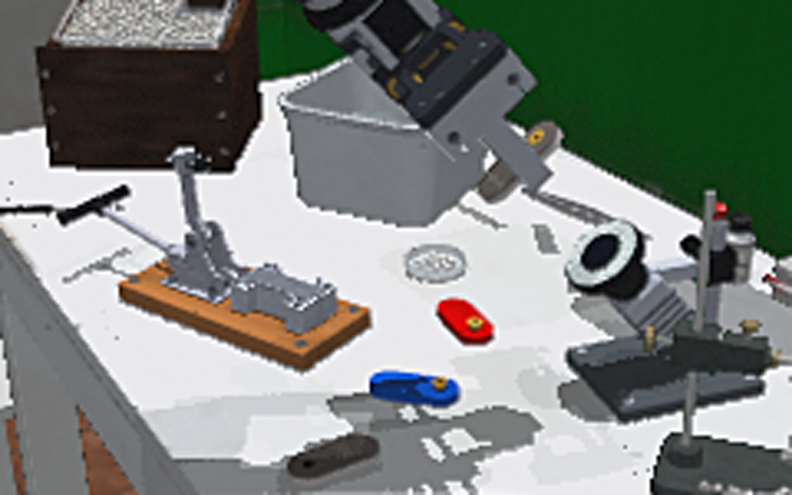

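The final view shows the clamp open with the arm upright at (185,190). The pendant is square in front of the lens, eyelet end up at (540,135), and the bystanders are undisturbed. I hand the job in.

```bash
python3 -c "
from rig import env
print(env.finish_job())"
```

```text
the job is handed in; nothing more can be done
None
```

I locked the clamp to its stop and swung it fully open, then handed in the pendant held about 100 mm from the lens, square and eyelet end up. The hand-in returned no verdict; the locked stop is my evidence that the eyelet is home.

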